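Lock the rinse pump box with the tongue key

ROBOT

A 7-joint arm with a two-finger parallel gripper is mounted at the origin on the work surface. World frame = base frame: x ahead of the robot, y to its left, z up, the work surface at z = 0. Lengths are in m, angles in degrees, forces in N, time in s.
With the tool pointing down it reaches from about 0.425 to 0.875 m from the base axis. Payload 4.7 kg.
Tool frame: the origin (TCP) lies on the centre line of the jaws, within the pads' length; the fingertips stand 11 mm ahead of it and the grasp point (between the pads) lies 8 mm behind it (finger_overhang is the x of the fingertips in the tool frame, in m); x points along the fingers, z is the direction in which the jaws open and shut, and the axes are right-handed (so a half turn about x gives the same grasp; the last joint's range is limited). The gripper opens to 87 mm and grips with 3 to 60 N. Pads are 19 mm wide; open, the fingers measure 117 mm over their backs; the gripper's body (75 mm by 190 mm) begins 51 mm behind the grasp point.
Start: joints at [-71.557, 18.392, -4.016, 83.108, 1.295, 78.541, -3.26], TCP at [0.197, 0.619, 0.234] pointing down, gripper open.
Joint ranges: [-163.93, 163.93], [-17.29, 119.83], [-79.2, 71.16], [3.27, 140.29], [-89.18, 269.18], [5.43, 117.66], [-154.24, 154.24]. Speed limits (degrees/s): [147.25, 147.25, 180, 180, 180, 180, 180].

INTERFACE

Orientations are given as [roll, pitch, yaw] about the fixed x, y, z axes, in that order (R = Rz(yaw) Ry(pitch) Rx(roll)).
In Python, from cell import get_obs, read_camera, sign_off, cut_out, finger_overhang gives the robot as it stands.
- The arm moves only by the tool servo_tool, never from a script. Its argument "rows" is one flat list of numbers, 5 for each row, row after row: the shift along the world's x, y, z in mm, then the turn about the world's z in degrees, then the closure, from 0 (fully open) to 1 (shut). A call has 1 to 10 rows; each row is the pose to reach, as a shift and turn from the pose commanded when the call began; what a row does not reach only later rows make up. A row lasts 1/12 s, in which the tool goes at most 41.7 mm and 7.16 degrees, less where a joint would pass 70% of its speed; a pose out of reach is approached as far as the arm can. A call with a gripper value outside its range is refused whole. The fingers move at their own pace and stop on an object; "force" is the grip in N (left out, the last holds). Time passes only in rows, so rows that repeat a pose let the fingers close. It gives the time, the measured TCP pose, the force and the opening at its end, in the units of the state.
- get_obs(): the state, without advancing time (a new reading comes with each control period).
- read_camera(name): name is "scene" or "top" or "wrist"; returns a dict with "frame" (384x512x3 uint8, blue, green, red), "range_z" (384x512 float32, m along the optical axis (not along the pixel's ray), 0 where there is no reading), "intrinsics" (3x3 intrinsics, pixels), "cam_to_world" (4x4, takes a point from camera to world coordinates); the wrist camera has in their place "tool_from_camera" (4x4, takes a point from camera to tool coordinates, whose origin is the TCP and whose axes are the tool frame's). Camera axes: x right, y down, z forward; pixel columns grow to the right and rows downward; lengths in m; the calibration is good to about 2 mm. A picture is of the moment at which its call begins: read the wrist's pose just before it.
- sign_off(): hands the job in, once; it reports no verdict.
Trained networks look in a picture, given as the dict that the camera call returned (one of the last four; its "shot" number tells which), for a name from the list of things; names that differ only in an ending like _2 or _b are one class to them, and where a whole thing is asked for, a point or a joint stands for the part that bears it (a point fixed in the world has none). Each returns a list of dicts, best first, with "score" (0 to 1); they miss things now and then, are a little off and sometimes report something else, mostly with a low value. They report only what shows in the picture. A call takes as long as a camera call. They do not tell look-alikes from the thing itself.
- cut_out(name, picture): "pixels" (384x512 bool, what is visible of it) and "extent" ([centre column, centre row, width, height] in pixels, round what is visible of it).
The state is a dict: "time_s": time; "qpos": joint angles; "joint_velocities": joint speeds; "effort": joint torques, N m; "tool_pos": TCP position; "tool_rot": TCP orientation; "force": force on the tool from outside, world axes, zero at the start; "wrist_torque": the same for the moment, N m; "grip_width": finger opening in m.
Only numpy, scipy, OpenCV 4.12 (cv2) and the standard library are available. Lean on these libraries where they do the work, as an engineer would, in place of code of your own. Each camera call takes 0.05 s, during which the arm holds its last target.

TASK

Lock the rinse pump box before the next load of dishes: take the key with the flat tongue and the wider T-handle from the key rack, lower it into the slot of the round lock on top of the steel box until its collar sits on the lock, then turn it clockwise (seen from above) to the stop. Leave the key standing in the lock, let go of it, and leave the other key in the rack.

Things in the scene. Friction and masses are not known exactly. Their poses are not given: they have to be found in the camera images.
- tongue_key: Right key, wide handle, upright in either opening of the rack. Origin: foot's underside (starts 30 mm over table). Flat tongue z 0-28 mm, 30 (x) x 10 mm (y), tip 24 x 6; collar dia 60, z 28-34, rests on the rack; stem dia 18; black bar handle z 85-101, 74 (x) x 14 mm (y): pinch it mid-bar across y, lift straight. 0.25 kg. Steel rack 70 x 300, 58 mm tall, 41 mm openings 150 mm apart.
- round_key: Wrong key, in the rack's other opening: same collar, stem and heights, but a shorter black handle bar (44 mm) and a round foot 34 mm in diameter that does not enter the slot. Origin at the centre of its foot's underside. Leave it where it is.
- lock_slot (a point): Centre of the lock's face, 81 mm over the table: aluminium disc dia 72 in the top of the steel pump box (200 x 200 x 75 mm). Slot 42 mm along this x, 17 mm along y, 36 mm deep; x, y turn with the lock, z is up. The tongue enters within 12 degrees of x, either way round. Home, the collar lies on the face, key origin 28 mm below this point; the tongue has 14 degrees of play before it turns the lock.
- lock (a joint): Angle of the lock, rad: 0 is open; it grows clockwise seen from above and stops at 1.05 (locked). It starts between 0 and 0.2, turns against light friction (0.1 N m) and stays where it is left.
Not all that is in view belongs to the job. What is shaped like the tongue_key but brown is not meant.

How it is judged (in metres and radians):
On the way:
1. the tongue key is seated in the slot, collar on the lock, while the lock has not yet been turned beyond 0.5 rad (z of tongue_key in the frame of lock_slot below -0.021 m and horizontal distance between tongue_key and lock_slot below 0.015 m and angle between tongue_key's own z axis and vertical below 0.17 rad and value of joint lock below 0.5 rad), for 0.1 s.
At the end, for the whole second after the job is handed in: The lock stands at more than 0.85 rad (within about 11 degrees of its stop), and the tongue key stands at rest in its slot: foot at least 21 of its 28 mm below the lock's face, within 15 mm of its centre, upright within 10 degrees. The round-footed key has not been moved by more than 30 mm (z of tongue_key in the frame of lock_slot below -0.021 m and horizontal distance between tongue_key and lock_slot below 0.015 m and angle between tongue_key's own z axis and vertical below 0.17 rad and value of joint lock above 0.85 rad and linear speed of tongue_key below 0.02 m/s); the robot touches nothing.
It fails at once if the round-footed key is taken or knocked more than 30 mm from its place (distance of round_key from where it was at the start of the episode above 0.03 m).
It also fails if it takes over 43 s, if anything falls off the work surface, if the arm or the gripper's body presses on something with over 40 N, if the wrist force passes 120 N, or if a joint passes its speed limit or range.

## Working session

There is one attempt and no reset: what is moved stays moved. The work goes in short steps, Python scripts to look and compute and a tool call to move; the robot and the scene stay as the last step left them, time stands still between calls to the robot, and variables do not carry over. Pictures are saved under pics/ and viewed, and the job is handed in when it is done.

Besides the shell and the picture viewer there is one more tool, called after "Request:" as name(argument=value, ...), one argument or row to a line, values as JSON. servo_tool: Moves the arm, as the interface text tells. Its arguments: {"type":"object","properties":{"rows":{"type":"array"},"force":{"type":"number"}},"required":["rows"]}

```bash
mkdir -p pics; ls
cat > h.py <<'E'
import numpy as np, cv2
from cell import *
def world(cam,px):
    K=cam["intrinsics"];T=cam["cam_to_world"] if "cam_to_world" in cam else cam["W"]
    px=np.atleast_2d(px).astype(int)
    z=cam["range_z"][px[:,1],px[:,0]]
    r=np.c_[px,np.ones(len(px))]@np.linalg.inv(K).T*z[:,None]
    return r@T[:3,:3].T+T[:3,3], z
def cloud(cam,mask):
    v,u=np.nonzero(mask&(cam["range_z"]>0))
    return world(cam,np.c_[u,v])[0]
def wrist():
    from scipy.spatial.transform import Rotation as R
    o=get_obs(); c=read_camera("wrist")
    T=np.eye(4);T[:3,:3]=R.from_euler('xyz',o["tool_rot"],degrees=True).as_matrix();T[:3,3]=o["tool_pos"]
    c["W"]=T@c["tool_from_camera"]
    return c
E
python3 - <<'E'
from h import *
o=get_obs();print(o)
for n in ["scene","top","wrist"]:
    c=wrist() if n=="wrist" else read_camera(n)
    cv2.imwrite(f"pics/{n}0.png",c["frame"])
    for t in ["tongue_key","round_key","lock_slot","lock"]:
        try:
            for d in cut_out(t,c):
                p=cloud(c,d["pixels"])
                print(n,t,round(d["score"],2),np.round(d["extent"]),len(p),np.round(np.median(p,0),3) if len(p) else "", np.round(p.max(0),3) if len(p) else "")
        except Exception as e: print(n,t,e)
E
```

```text
pics
{'time_s': 0.0, 'qpos': array([-71.55619471,  18.43903773,  -4.01587624,  83.17673952,
         1.29622865,  78.54174567,  -3.26052103]), 'joint_velocities': array([ 0.027619  ,  0.08184543, -0.00929724, -0.01915612, -0.07474382,
       -0.01000107,  0.02476148]), 'effort': array([ 8.58662133e-05, -4.91285169e+01, -4.03785193e-01, -3.12525630e+01,
       -6.39919331e-02,  4.35158762e-02,  1.69685436e-04]), 'tool_pos': array([0.19681315, 0.61890608, 0.23244572]), 'tool_rot': array([-176.42611573,   89.88757657, -104.06007929]), 'force': array([ 0.38386173, -0.26991931,  1.18014163]), 'wrist_torque': array([-0.04232226,  0.04612694,  0.02428491]), 'grip_width': 0.08684703599271001}
scene tongue_key 0.83 [335. 145.  16.  26.] 276 [0.414 0.429 0.037] [0.439 0.491 0.105]
scene tongue_key 0.77 [370. 165.  27.  25.] 384 [0.571 0.462 0.041] [0.598 0.577 0.105]
scene tongue_key 0.66 [339. 187.  26.  23.] 399 [0.609 0.33  0.041] [0.634 0.396 0.104]
scene tongue_key 0.63 [315. 158.  21.  32.] 331 [0.495 0.31  0.066] [0.529 0.386 0.134]
scene tongue_key 0.54 [317. 212.  20.  32.] 351 [0.683
[... 383 characters left out ...]
34]
top tongue_key 0.9 [194. 152.  21.  32.] 479 [0.668 0.214 0.035] [0.726 0.265 0.104]
top tongue_key 0.85 [153. 178.  30.  26.] 404 [0.598 0.331 0.034] [0.63  0.373 0.105]
top tongue_key 0.84 [101. 195.  36.  26.] 437 [0.561 0.461 0.034] [0.6   0.511 0.104]
top tongue_key 0.75 [109. 255.  36.  20.] 466 [0.403 0.427 0.036] [0.433 0.476 0.105]
top tongue_key 0.33 [367. 189.  31.  28.] 638 [ 0.565 -0.245  0.079] [ 0.603 -0.203  0.084]
top round_key 0.82 [215. 226.  21.  21.] 411 [0.467 0.162 0.064] [0.499 0.194 0.134]
top lock_slot 0.98 [366. 187.  29.  29.] 561 [ 0.565 -0.244  0.079] [ 0.603 -0.205  0.084]
top lock 0.79 [366. 188.  30.  25.] 583 [ 0.563 -0.244  0.079] [ 0.597 -0.205  0.084]
```

Run:
```python
import cv2
a=cv2.imread("pics/scene0.png");b=cv2.imread("pics/top0.png");w=cv2.imread("pics/wrist0.png")
cv2.imwrite("pics/sc1.png",cv2.resize(a[100:280,100:420],(800,450),interpolation=cv2.INTER_CUBIC))
cv2.imwrite("pics/tp1.png",cv2.resize(b[110:300,70:400],(800,460),interpolation=cv2.INTER_CUBIC))
```

```text
(no output)
```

View pics/sc1.png

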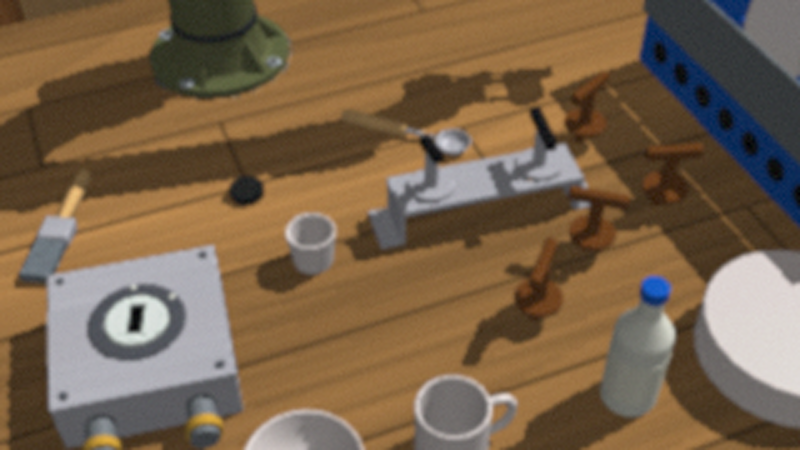

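View pics/tp1.png

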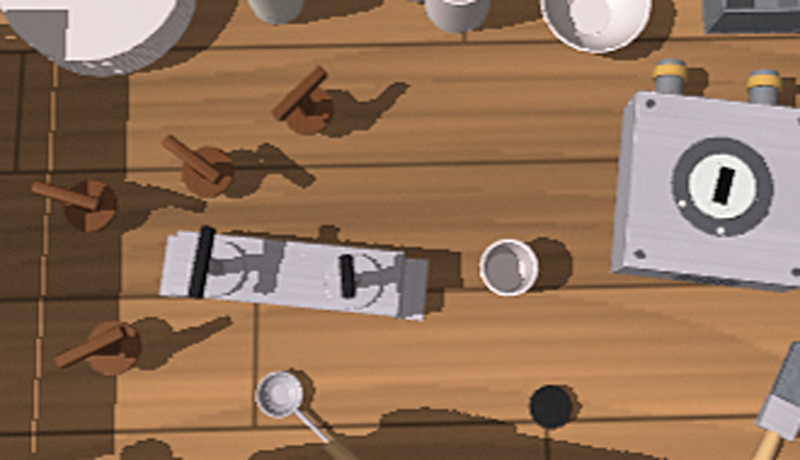

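View pics/wrist0.png

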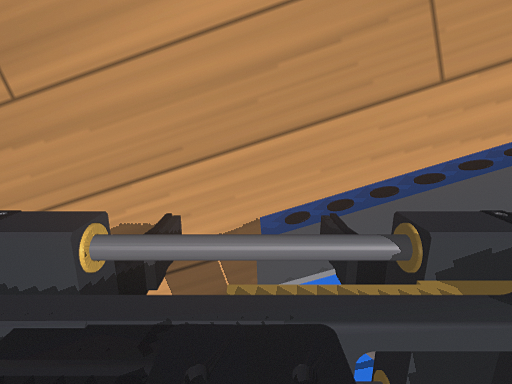

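The tongue key (wide black bar) is at the rack's far end, around crop (203,262) in the top view and (543,128) in the scene view. The round key is at (347,277). The four brown look-alikes stand around the rack. The lock's slot is at (724,185) in the top crop. Next I'll measure the handle and the slot.

Run:
```python
from h import *
def ray(c,uv,z):
    K=c["intrinsics"];T=c["cam_to_world"]
    d=np.c_[np.atleast_2d(uv),np.ones(len(np.atleast_2d(uv)))]@np.linalg.inv(K).T@T[:3,:3].T
    o=T[:3,3]; return o+d*((z-o[2])/d[:,2])[:,None]
for n in ["top","scene"]:
    c=read_camera(n); f=c["frame"].astype(int)
    print(n,"cam",np.round(c["cam_to_world"][:3,3],3))
    for name,xy,zr,hh in [("tongue_key",(0.489,0.31),(0.1,0.15),0.131),("round_key",(0.47,0.162),(0.1,0.15),0.131)]:
        ds=cut_out(name,c)
        for d in ds:
            m=d["pixels"]; 
            p=cloud(c,m)
            if np.hypot(*(np.median(p,0)[:2]-xy))>0.05: continue
            black=m&(f.max(2)<70)
            q=cloud(c,black); q=q[q[:,2]>0.1]
            v,u=np.nonzero(black)
            g=ray(c,np.c_[u,v],hh)
            for lab,s in (("depth",q),("plane",g)):
                r=cv2.minAreaRect(s[:,:2].astype(np.float32)*1000); 
                w,V=np.linalg.eigh(np.cov(s[:,:2].T)); a=np.degrees(np.arctan2(V[1,1],V[0,1]))
                print(name,lab,len(s),"mean",np.round(s.mean(0),4),"ztop",np.round(np.percentile(s[:,2],[5,50,95]),3),"rect",np.round(r[0]),np.round(r[1]),"yaw",round(a,1))
    ds=cut_out("lock_slot",c); d=ds[0]; m=d["pixels"]; v,u=np.nonzero(m)
    dark=np.zeros_like(m); 
    x,y,w,h=d["extent"]; x,y=int(x),int(y)
    sub=np.zeros_like(m); sub[y-8:y+9,x-8:x+9]=1
    dark=sub&(f.max(2)<50)
    v,u=np.nonzero(dark)
    wgt=None
    g=ray(c,np.c_[u,v],0.081)
    w_,V=np.linalg.eigh(np.cov(g[:,:2].T)); a=np.degrees(np.arctan2(V[1,1],V[0,1]))
    r=cv2.minAreaRect(g[:,:2].astype(np.float32)*1000)
    p=cloud(c,m)
    print("slot",len(g),np.round(g.mean(0),4),"yaw",round(a,1),np.round(r[0]),np.round(r[1]),"bright disc:")
    br=sub=np.zeros_like(m); sub[y-14:y+15,x-14:x+15]=1; br=sub&(f.min(2)>195); v,u=np.nonzero(br)
    g2=ray(c,np.c_[u,v],0.081); print(len(g2), np.round((g2.max(0)+g2.min(0))/2,4))
    print("face z",np.percentile(p[:,2],[10,50,90]).round(4))
    print("lock c", np.round(((p.max(0)+p.min(0))/2),4))
    x0,y0=x-30,y-30
    cv2.imwrite(f"pics/lock_{n}.png",cv2.resize(c["frame"][y0:y0+60,x0:x0+60],(600,600),interpolation=cv2.INTER_NEAREST))
```

```text
top cam [0.389 0.078 1.001]
tongue_key depth 164 mean [0.4871 0.3104 0.1281] ztop [0.119 0.129 0.131] rect [488. 311.] [11. 70.] yaw 170.9
tongue_key plane 165 mean [0.4867 0.3097 0.131 ] ztop [0.131 0.131 0.131] rect [487. 309.] [16. 70.] yaw 171.0
round_key depth 86 mean [0.4698 0.1632 0.1292] ztop [0.126 0.13  0.133] rect [470. 163.] [43. 12.] yaw -176.5
round_key plane 89 mean [0.4696 0.1628 0.131 ] ztop [0.131 0.131 0.131] rect [470. 163.] [42. 13.] yaw -176.1
slot 75 [ 0.5635 -0.2418  0.081 ] yaw 160.6 [ 564. -242.] [13. 38.] bright disc:
431 [ 0.5623 -0.2328  0.081 ]
face z [0.0637 0.0793 0.0817]
lock c [ 0.5624 -0.2388  0.063 ]
scene cam [ 1.366 -0.232  0.976]
round_key depth 52 mean [0.4787 0.1627 0.126 ] ztop [0.116 0.127 0.134] rect [474. 163.] [43. 12.] yaw -171.0
round_key plane 52 mean [0.4839 0.1604 0.131 ] ztop [0.131 0.131 0.131] rect [483. 160.] [48. 17.] yaw -179.1
slot 26 [ 0.5666 -0.2418  0.081 ] yaw 161.9 [ 566. -241.] [ 8. 30.] bright disc:
238 [ 0.5672 -0.2412  0.081 ]
face z [0.07   0.0809 0.0833]
lock c [ 0.566  -0.2405  0.0646]
```

View pics/lock_top.png

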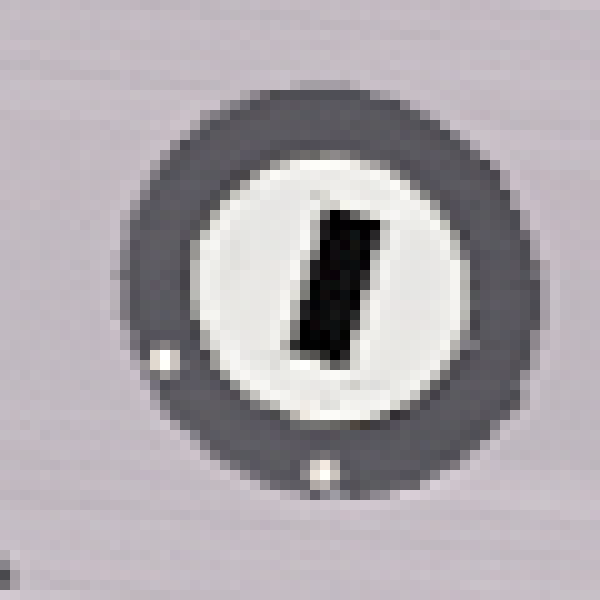

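Run:
```python
from h import *
from scipy.spatial.transform import Rotation as R
o=get_obs(); M=R.from_euler('xyz',o["tool_rot"],degrees=True).as_matrix()
print(o["time_s"],np.round(M,3)); print("z yaw",np.degrees(np.arctan2(M[1,2],M[0,2])))
c=read_camera("wrist");print(np.round(c["tool_from_camera"],3),c["intrinsics"])
```

```text
1.15 [[ 0.    -0.953  0.303]
 [ 0.     0.303  0.953]
 [-1.    -0.     0.   ]]
z yaw 72.36231968537204
[[ 0.    -0.248  0.969 -0.152]
 [-0.    -0.969 -0.248  0.068]
 [ 1.    -0.    -0.001 -0.   ]
 [ 0.     0.     0.     1.   ]] [[276.80905352   0.         250.39402697]
 [  0.         276.80905352 189.65605308]
 [  0.           0.           1.        ]]
```

Request:
servo_tool(
  rows=[40,-40,15,4,0,70,-70,20,8.6,0,98,-98,20,8.6,0,126,-128,20,8.6,0,154,-160,20,8.6,0,182,-190,20,8.6,0,210,-220,20,8.6,0,238,-250,20,8.6,0,265,-280,20,8.6,0,290,-309,20,8.6,0],
)

```text
time_s: 2.03
tool_pos: [0.4821, 0.3158, 0.2539]
tool_rot: [-34.1, 89.9, 46.8]
force: [0.7, 0.5, 0.0]
grip_width: 0.0868
```

Request:
servo_tool(
  rows=[0,0,0,0,0,0,0,0,0,0],
)

```text
time_s: 2.2
tool_pos: [0.4832, 0.3141, 0.2538]
tool_rot: [-109.1, 89.9, -28.6]
force: [-1.0, 0.1, 0.0]
grip_width: 0.0872
```

```bash
cat >> h.py <<'E'
def ray(c,uv,z):
    K=c["intrinsics"];T=c.get("cam_to_world",c.get("W"))
    uv=np.atleast_2d(uv)
    d=np.c_[uv,np.ones(len(uv))]@np.linalg.inv(K).T@T[:3,:3].T
    o=T[:3,3]; return o+d*((z-o[2])/d[:,2])[:,None]
def pca(s):
    w,V=np.linalg.eigh(np.cov(s[:,:2].T)); return np.degrees(np.arctan2(V[1,1],V[0,1]))
E
python3 - <<'E'
from h import *
o=get_obs();print(o["time_s"],o["tool_pos"],o["tool_rot"],o["qpos"])
c=wrist();cv2.imwrite("pics/w1.png",c["frame"]); f=c["frame"].astype(int)
for d in cut_out("tongue_key",c):
    m=d["pixels"];p=cloud(c,m);print(d["score"],d["extent"],np.median(p,0))
    b=m&(f.max(2)<70);q=cloud(c,b);q=q[q[:,2]>.1]
    if len(q)<20: continue
    t=q[q[:,2]>np.percentile(q[:,2],60)-.002]
    r=cv2.minAreaRect(t[:,:2].astype(np.float32)*1000)
    print(len(q),"mean",t.mean(0),np.percentile(q[:,2],[5,50,95]),r,pca(t))
E
```

```text
2.2 [0.48316146 0.31413962 0.25377594] [-109.14157568   89.94873147  -28.56999947] [-44.54717203   8.7520751    9.92794266  92.69531363  -1.48646273
  78.66236215  46.13069873]
0.93 [347.5, 95.3, 78.3, 56.1] [0.40359343 0.42889794 0.04787702]
0.86 [212.3, 288.8, 34.8, 11.7] [0.65499568 0.22376033 0.03500278]
0.72 [369.5, 211.4, 49.7, 41.0] [0.55806777 0.45826867 0.03586839]
0.61 [280.1, 256.1, 52.3, 55.3] [0.6004118  0.33938132 0.10127791]
0.58 [252.7, 190.0, 45.9, 75.2] [0.48651272 0.31399293 0.06617569]
883 mean [0.48742062 0.31371332 0.13174112] [0.13018329 0.13172021 0.13299056] ((488.79119873046875, 313.287109375), (12.692801475524902, 72.64493560791016), 80.68455505371094) 170.70591715758727
```

View pics/w1.png

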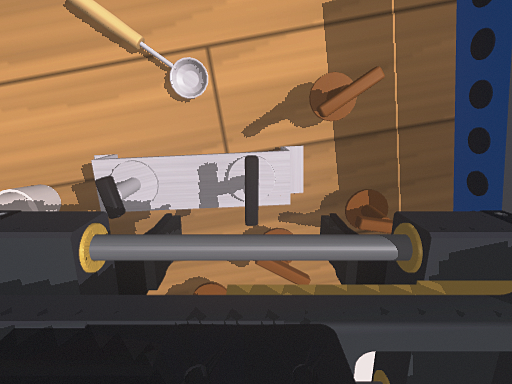

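The wrist picture shows the tongue key's bar upright in the image at (251,190), so the jaws are aligned with it. The bar centre is at about (0.4875, 0.312) with its top at 0.1315. The round key is at (110,196). Next I descend.

Request:
servo_tool(
  rows=[3,-1,-35,0,0,3,-1,-70,0,0,3,-1,-100,0,0,3,-1,-125,0,0,3,-1,-138,0,0,3,-1,-138,0,0],
  force=30,
)

```text
time_s: 2.8
tool_pos: [0.4801, 0.317, 0.1117]
tool_rot: [129.9, 89.6, -148.9]
force: [-0.5, 0.0, -0.2]
grip_width: 0.0872
```

Run:
```python
from h import *
o=get_obs();print(o["time_s"],o["tool_pos"],o["tool_rot"],o["force"])
c=wrist();cv2.imwrite("pics/w2.png",c["frame"])
```

```text
2.8 [0.4801199  0.31695395 0.11165825] [ 129.88183364   89.59082391 -148.93157202] [-0.50403957  0.04883307 -0.16666962]
```

View pics/w2.png

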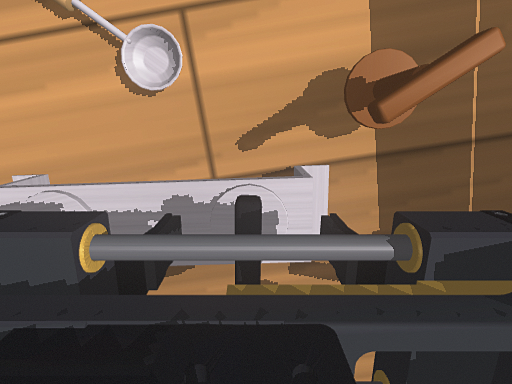

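The bar lies between the fingers (240, 200–280), but the TCP is about 7 mm short in x. I'll correct that before closing.

Request:
servo_tool(
  rows=[6,-4,2,0,0,6,-4,2,0,0,6,-4,2,0,0],
)

```text
time_s: 3.1
tool_pos: [0.4914, 0.3129, 0.1196]
tool_rot: [-47.2, 89.8, 33.8]
force: [-0.3, 0.4, -0.3]
grip_width: 0.0867
```

Request:
servo_tool(
  rows=[-2,0,-3,0,0,-2,0,-3,0,0,-2,0,-3,0,0],
)

```text
time_s: 3.35
tool_pos: [0.4876, 0.3125, 0.1147]
tool_rot: [18.1, 90.0, 99.1]
force: [-0.5, -0.2, -0.1]
grip_width: 0.0872
```

Request:
servo_tool(
  rows=[0,0,0,0,1,0,0,0,0,1,0,0,0,0,1,0,0,0,0,1,0,0,0,0,1,0,0,0,0,1,0,0,0,0,1,0,0,0,0,1],
  force=35,
)

```text
time_s: 4.02
tool_pos: [0.4879, 0.3124, 0.1146]
tool_rot: [-5.8, 90.0, 75.2]
force: [-0.5, -0.0, -0.3]
grip_width: 0.0416
```

Run:
```python
from h import *
o=get_obs();print(o["time_s"],o["tool_pos"],o["tool_rot"],o["force"],o["wrist_torque"])
c=wrist();cv2.imwrite("pics/w3.png",c["frame"])
```

```text
4.0167 [0.48790375 0.31235794 0.11455295] [-5.79972709 89.99791594 75.16291422] [-0.53461332 -0.00522961 -0.33386895] [0.01257295 0.05740719 0.0015039 ]
```

View pics/w3.png

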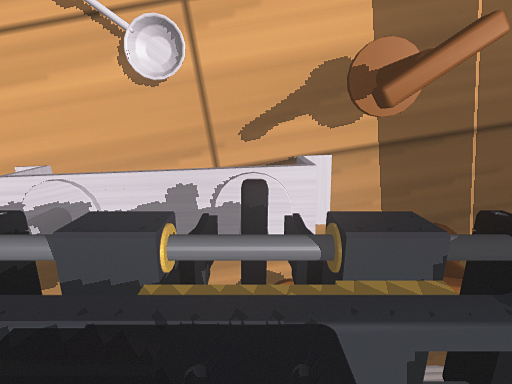

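The fingers are half closed and centred on the bar (254, 180–285). I'll keep closing.

Request:
servo_tool(
  rows=[0,0,0,0,1,0,0,0,0,1,0,0,0,0,1,0,0,0,0,1,0,0,0,0,1,0,0,0,0,1,0,0,0,0,1,0,0,0,0,1],
  force=35,
)

```text
time_s: 4.73
tool_pos: [0.4879, 0.3127, 0.1147]
tool_rot: [-19.4, 90.0, 61.6]
force: [0.3, 2.3, 0.9]
grip_width: 0.0168
```

Request:
servo_tool(
  rows=[0,0,0,0,1,0,0,0,0,1],
  force=35,
)

```text
time_s: 4.9
tool_pos: [0.488, 0.3126, 0.1147]
tool_rot: [-20.3, 90.0, 60.7]
force: [0.2, 3.0, 0.0]
grip_width: 0.0167
```

Request:
servo_tool(
  rows=[0,0,8,0,1,0,0,18,0,1,0,0,30,0,1,0,0,45,0,1,0,0,60,0,1,0,0,80,0,1,0,0,105,0,1,0,0,130,0,1,0,0,130,0,1],
)

```text
time_s: 5.65
tool_pos: [0.4905, 0.3134, 0.2515]
tool_rot: [-45.6, 89.4, 35.3]
force: [1.4, 0.6, -1.5]
grip_width: 0.0171
```

Run:
```python
from h import *
o=get_obs();print(o["time_s"],o["tool_pos"],o["tool_rot"],o["force"],o["wrist_torque"],o["grip_width"])
c=wrist();cv2.imwrite("pics/w4.png",c["frame"])
c=read_camera("scene");cv2.imwrite("pics/s4.png",cv2.resize(c["frame"][100:280,200:420],(733,600)))
```

```text
5.65 [0.49047205 0.31343561 0.25151815] [-45.58565093  89.41691841  35.3449873 ] [ 1.42247235  0.60052641 -1.54867786] [ 0.04013404 -0.13748311 -0.00341681] 0.017102133439665577
```

View pics/s4.png

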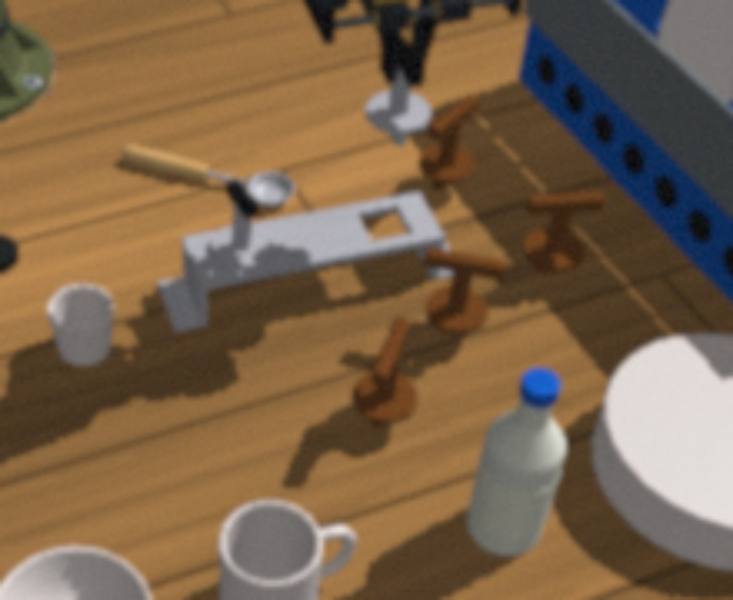

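View pics/w4.png

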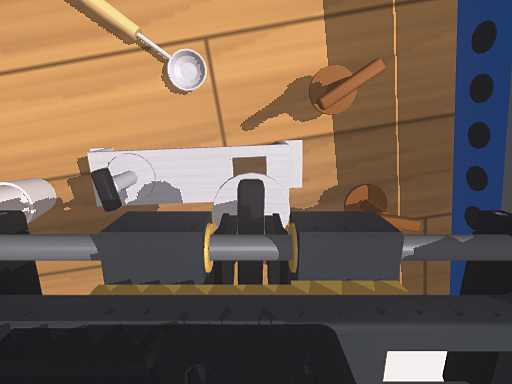

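The tongue key hangs upright in the gripper with its flat tongue showing at (400,135). The round key is still in the rack. Next I carry it to the lock.

Request:
servo_tool(
  rows=[3,-20,0,-1,1,7,-50,0,-2,1,11,-84,0,-3,1,15,-118,0,-4,1,20,-152,0,-5,1,25,-186,0,-6,1,30,-220,0,-7,1,35,-254,0,-8,1,40,-288,0,-9,1,45,-322,0,-9,1],
)

```text
time_s: 6.58
tool_pos: [0.5315, -0.0119, 0.2429]
tool_rot: [113.7, 89.8, -174.4]
force: [1.1, -0.5, -3.4]
grip_width: 0.0169
```

Request:
servo_tool(
  rows=[5,-35,0,0,1,9,-70,0,0,1,13,-105,0,0,1,18,-140,0,0,1,23,-175,0,0,1,27,-205,0,0,1,30,-226,0,0,1,31,-232,0,0,1,31,-232,0,0,1,31,-232,0,0,1],
)

```text
time_s: 7.42
tool_pos: [0.5632, -0.2407, 0.2432]
tool_rot: [74.0, 89.8, 145.9]
force: [-0.1, 0.8, -1.2]
grip_width: 0.0166
```

Run:
```python
from h import *
o=get_obs();print(o["time_s"],o["tool_pos"],o["tool_rot"],o["force"],o["wrist_torque"],o["grip_width"],o["qpos"])
print("zyaw",(o["tool_rot"]))
c=wrist();cv2.imwrite("pics/w5.png",c["frame"])
```

```text
7.4167 [ 0.56316798 -0.24072307  0.24319001] [ 74.0007126   89.83107068 145.94759778] [-0.06712383  0.75481676 -1.24164035] [ 0.05845786 -0.03081272 -0.02846896] 0.016585067684976553 [-8.59703324 15.23871261 35.56811046 89.06347975 -8.99211242 78.74772252
 99.74791921]
zyaw [ 74.0007126   89.83107068 145.94759778]
```

View pics/w5.png

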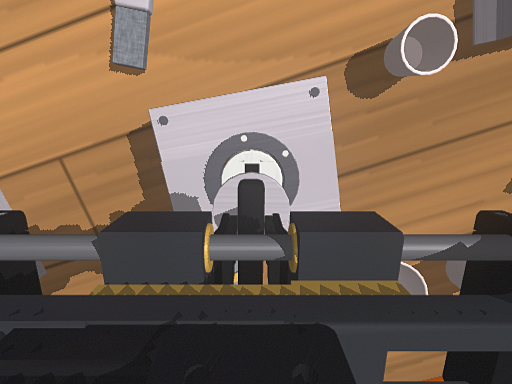

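The lock is ahead of the jaws. Its ring is centred near (252,175), and the key's collar hides part of the slot. I'll step 50 mm aside to measure the slot unobstructed.

Request:
servo_tool(
  rows=[25,0,0,0,1,50,0,0,0,1,50,0,0,0,1,50,0,0,0,1,50,0,0,0,1],
)

```text
time_s: 7.88
tool_pos: [0.6135, -0.2402, 0.2441]
tool_rot: [82.5, 89.9, 154.5]
force: [-0.2, -0.3, -1.7]
grip_width: 0.0165
```

```bash
cat > m.py <<'E'
from h import *
from scipy.spatial.transform import Rotation as R
from scipy.optimize import least_squares
o=get_obs();print(o["time_s"],o["tool_pos"],o["force"])
M=R.from_euler('xyz',o["tool_rot"],degrees=True).as_matrix()
print("toolz yaw",np.degrees(np.arctan2(M[1,2],M[0,2])),"toolx",M[:,0].round(4))
c=wrist();cv2.imwrite("pics/w6.png",c["frame"]); f=c["frame"].astype(int)
ds=cut_out("lock_slot",c)
for d in ds: print(d["score"],d["extent"])
m=ds[0]["pixels"]
p=cloud(c,m); print("face z",np.percentile(p[:,2],[10,50,90]))
K=np.ones((3,3),np.uint8)
hull=cv2.convexHull(np.argwhere(m)[:,::-1].astype(np.int32))
hm=np.zeros(m.shape,np.uint8);cv2.fillConvexPoly(hm,hull,1)
dark=((f.max(2)<60)&(hm>0)).astype(np.uint8)
n,l,st,ce=cv2.connectedComponentsWithStats(dark)
for i in range(1,n):
    if st[i,4]<60: continue
    v,u=np.nonzero(l==i); g=ray(c,np.c_[u,v],0.081)
    r=cv2.minAreaRect(g[:,:2].astype(np.float32)*1000)
    print("slot",st[i],"mean",g.mean(0).round(4),"rect",np.round(r[0],1),np.round(r[1],1),"yaw",pca(g))
# bright disc circle
br=((f.min(2)>185)&(hm>0)).astype(np.uint8)
n,l,st,ce=cv2.connectedComponentsWithStats(br); i=1+np.argmax(st[1:,4])
cn=max(cv2.findContours((l==i).astype(np.uint8),cv2.RETR_EXTERNAL,cv2.CHAIN_APPROX_NONE)[0],key=len)[:,0]
g=ray(c,cn,0.081)[:,:2]
s=least_squares(lambda q:np.hypot(g[:,0]-q[0],g[:,1]-q[1])-q[2],[*g.mean(0),.036],loss="soft_l1",f_scale=.001).x
print("disc fit",s.round(4))
# key handle & collar
hk=[d for d in cut_out("tongue_key",c)]
for d in hk:
    q=cloud(c,d["pixels"]); print("key",d["score"],d["extent"],np.median(q,0).round(3))
E
python3 m.py
```

```text
7.8833 [ 0.61354506 -0.24015762  0.24410131] [-0.24003844 -0.32231902 -1.7153078 ]
toolz yaw 72.07773909846696 toolx [-1.4e-03  7.0e-04 -1.0e+00]
0.97 [237.5, 138.2, 64.3, 61.5]
face z [0.04647144 0.08157411 0.08266167]
slot [230 121  14  37 153] mean [ 0.5666 -0.2424  0.081 ] rect [ 565.4 -241.4] [14.5 40. ] yaw 163.4477431189742
disc fit [ 0.5652 -0.2403  0.0347]
key 0.79 [253.0, 229.5, 76.4, 114.3] [ 0.6   -0.235  0.254]
```

View pics/w6.png

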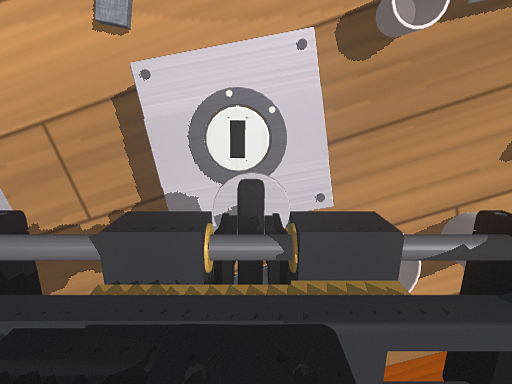

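```bash
cat > k.py <<'E'
from h import *
from scipy.spatial.transform import Rotation as R
from scipy.optimize import least_squares
o=get_obs();c=wrist();f=c["frame"].astype(int)
d=cut_out("tongue_key",c)[0];m=d["pixels"]; tp=o["tool_pos"]
M=R.from_euler('xyz',o["tool_rot"],degrees=True).as_matrix()
v,u=np.nonzero(m&(c["range_z"]>0)); p=world(c,np.c_[u,v])[0]
q=(p-tp)@M   # tool coords
sel=(q[:,0]>.035)&(q[:,0]<.07)
print("collar n",sel.sum(),"x",np.percentile(q[sel,0],[5,50,95]).round(4))
mm=np.zeros(m.shape,np.uint8);mm[v[sel],u[sel]]=1
zc=np.percentile(q[sel,0],20)
# outer contour: topmost pixel per column
cols=np.unique(u[sel]); pts=np.array([[x,v[sel][u[sel]==x].min()] for x in cols])
w=world(c,pts)[0]; t=(w-tp)@M
s=least_squares(lambda a:np.hypot(t[:,1]-a[0],t[:,2]-a[1])-.030,[0,0],loss="soft_l1",f_scale=.001).x
print("collar centre in tool y,z",s.round(4),"n",len(t))
h=(q[:,0]<0.015)&(q[:,0]>-.03)&(f[v,u].max(1)<70)
hh=q[h]; print("handle",h.sum(),hh.min(0).round(4),hh.max(0).round(4),"axis deg off tool y",np.degrees(np.arctan(np.polyfit(hh[:,1],hh[:,2],1)[0])))
cn=t
E
python3 k.py
```

```text
collar n 1883 x [0.0484 0.0496 0.0508]
collar centre in tool y,z [-0.0012  0.0001] n 77
handle 1979 [-0.0192 -0.0212 -0.0143] [0.0114 0.0365 0.0079] axis deg off tool y 0.4132741064282699
```

The slot centre is at (0.565, -0.241) at about 162° and the jaws are at 72°, so they are aligned. The key sits within 1.2 mm of the TCP and 0.4° of square. I'll go back over the lock and lower to just above the face.

Request:
servo_tool(
  rows=[-25,-1,0,0,1,-49,-1,0,0,1,-49,-1,-25,0,1,-49,-1,-50,0,1,-49,-1,-65,0,1,-49,-1,-65,0,1,-49,-1,-65,0,1,-49,-1,-65,0,1],
)

```text
time_s: 8.8
tool_pos: [0.5655, -0.2431, 0.1811]
tool_rot: [-89.7, 89.9, -17.7]
force: [0.6, 0.5, -2.8]
grip_width: 0.017
```

```bash
python3 k.py
python3 - <<'E'
from h import *
o=get_obs();print(o["time_s"],o["tool_pos"],o["force"])
c=wrist();cv2.imwrite("pics/w7.png",c["frame"])
c=read_camera("scene");cv2.imwrite("pics/s7.png",cv2.resize(c["frame"][160:290,90:230],(640,594),interpolation=cv2.INTER_CUBIC))
E
```

```text
collar n 1814 x [0.0485 0.0495 0.0506]
collar centre in tool y,z [-0.0013 -0.0001] n 77
handle 1955 [-0.0193 -0.0225 -0.0086] [0.0071 0.0365 0.0079] axis deg off tool y 0.6350016826372052
8.9 [ 0.56584151 -0.24320878  0.18136987] [-0.16362181 -0.10394208 -1.94428162]
```

View pics/s7.png

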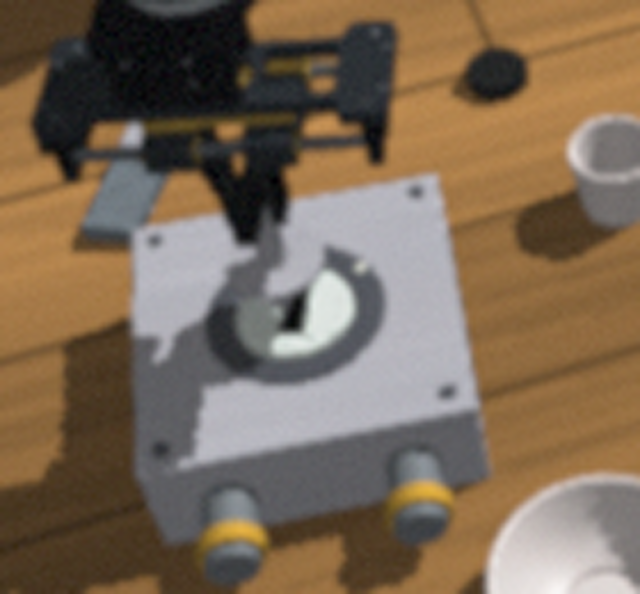

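View pics/w7.png

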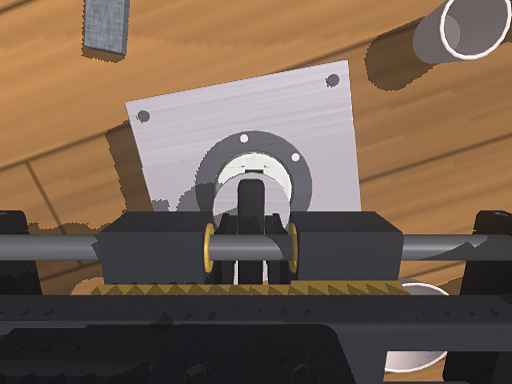

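The tongue hangs just above the slot: in the scene crop the slot is at (293,315) and the tongue at (268,290). I'll nudge it 2 mm and lower with small steps.

Request:
servo_tool(
  rows=[-2,2,0,0,1,-2,2,-6,0,1,-2,2,-12,0,1,-2,2,-17,0,1,-2,2,-21,0,1,-2,2,-25,0,1,-2,2,-25,0,1],
)

```text
time_s: 9.58
tool_pos: [0.5623, -0.2404, 0.1532]
tool_rot: [93.1, 89.9, 165.1]
force: [-0.4, 0.3, -2.7]
grip_width: 0.0169
```

No contact force with the tip about 13 mm inside. I'll continue down.

Request:
servo_tool(
  rows=[1,0,-4,0,1,1,0,-8,0,1,1,0,-12,0,1,1,0,-15,0,1,1,0,-15,0,1,1,0,-15,0,1],
)

```text
time_s: 10.08
tool_pos: [0.5638, -0.2406, 0.1393]
tool_rot: [82.6, 90.0, 154.5]
force: [1.0, -1.3, -2.0]
grip_width: 0.017
```

Request:
servo_tool(
  rows=[0,0,-1,0,1,0,0,-2,0,1,0,0,-3,0,1,0,0,-3,0,1],
)

```text
time_s: 10.42
tool_pos: [0.5643, -0.2406, 0.1375]
tool_rot: [-57.0, 89.9, 15.0]
force: [-1.9, 1.6, 3.8]
grip_width: 0.0162
```

```bash
python3 k.py
python3 - <<'E'
from h import *
c=wrist();cv2.imwrite("pics/w8.png",c["frame"])
o=get_obs();print(o["time_s"],o["tool_pos"],o["force"],o["wrist_torque"])
c=read_camera("scene");cv2.imwrite("pics/s8.png",cv2.resize(c["frame"][160:290,90:230],(640,594),interpolation=cv2.INTER_CUBIC))
E
```

```text
collar n 1885 x [0.0484 0.0495 0.0508]
collar centre in tool y,z [-0.001  -0.0003] n 78
handle 2003 [-0.0193 -0.0214 -0.0176] [0.0106 0.0364 0.0085] axis deg off tool y 0.3683853617536596
10.5667 [ 0.56432967 -0.24054412  0.13745309] [-1.04664419  1.64936836  4.78937494] [ 0.31300286  0.41450076 -0.00710309]
```

View pics/s8.png

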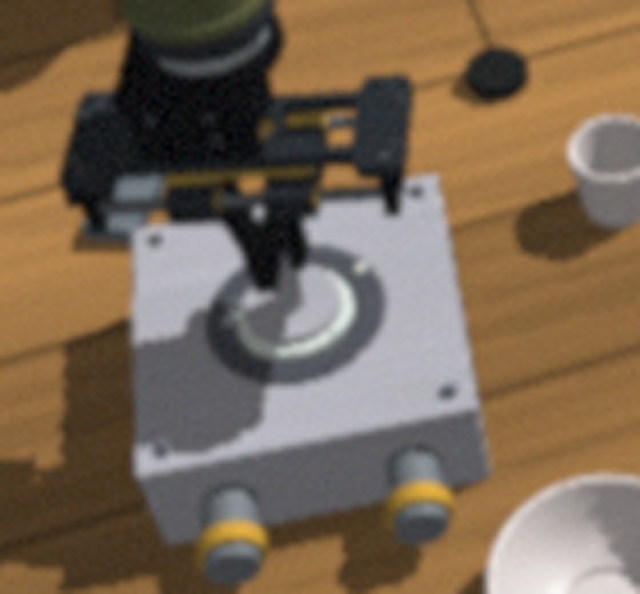

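View pics/w8.png

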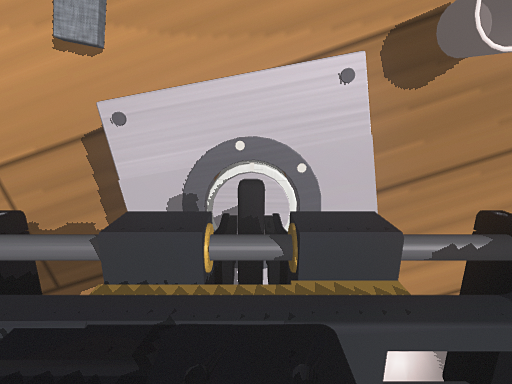

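The collar lies on the lock face, concentric with the white disc, and contact is +5 N. The key is seated. Now I turn it clockwise.

Request:
servo_tool(
  rows=[0,0,0,-4,1,0,0,0,-9,1,0,0,0,-14,1,0,0,0,-19,1,0,0,0,-24,1,0,0,0,-29,1,0,0,0,-34,1,0,0,0,-39,1,0,0,0,-44,1,0,0,0,-44,1],
)

```text
time_s: 11.45
tool_pos: [0.5652, -0.2411, 0.1375]
tool_rot: [-54.2, 89.8, -26.3]
force: [1.4, -0.6, 3.7]
grip_width: 0.0169
```

```bash
cat > t.py <<'E'
from h import *
from scipy.spatial.transform import Rotation as R
o=get_obs()
M=R.from_euler('xyz',o["tool_rot"],degrees=True).as_matrix()
print(o["time_s"],o["tool_pos"],"toolz yaw",np.degrees(np.arctan2(M[1,2],M[0,2])),"F",o["force"].round(2),"T",o["wrist_torque"].round(3),"q7",o["qpos"][6])
E
python3 t.py;python3 k.py
```

```text
11.45 [ 0.56515947 -0.24109927  0.13749437] toolz yaw 27.86075461352146 F [ 1.41 -0.62  3.71] T [-0.028 -0.165  0.025] q7 60.42325499331424
collar n 1835 x [0.0484 0.0494 0.0505]
collar centre in tool y,z [-0.0015 -0.0004] n 78
handle 1966 [-0.0194 -0.0214 -0.0087] [0.0093 0.0361 0.0086] axis deg off tool y 0.2647631958064899
```

Request:
servo_tool(
  rows=[0,0,0,-3,1,0,0,0,-6,1,0,0,0,-9,1,0,0,0,-12,1,0,0,0,-12,1],
)

```text
time_s: 11.97
tool_pos: [0.565, -0.241, 0.1375]
tool_rot: [-34.6, 89.8, -18.6]
force: [2.0, 0.4, 6.0]
grip_width: 0.0169
```

```bash
python3 t.py
```

```text
11.9667 [ 0.56498507 -0.24098159  0.13745748] toolz yaw 15.984298053033122 F [2.   0.42 6.03] T [-0.021 -0.194  0.084] q7 49.36329324154975
```

Request:
servo_tool(
  rows=[0,0,0,-2,1,0,0,0,-4,1,0,0,0,-6,1,0,0,0,-6,1],
)

```text
time_s: 12.3
tool_pos: [0.565, -0.241, 0.1375]
tool_rot: [-29.4, 89.8, -19.4]
force: [1.4, 0.3, 5.3]
grip_width: 0.017
```

```bash
python3 t.py
```

```text
12.3 [ 0.56499665 -0.24099474  0.13747938] toolz yaw 10.03854696236838 F [1.45 0.33 5.29] T [-0.107 -0.169  0.079] q7 43.84328805663393
```

Request:
servo_tool(
  rows=[0,0,0,-2,1,0,0,0,-4,1,0,0,0,-5,1,0,0,0,-5,1],
)

```text
time_s: 12.63
tool_pos: [0.5656, -0.2411, 0.1376]
tool_rot: [-28.2, 89.8, -23.1]
force: [3.4, -0.6, 5.5]
grip_width: 0.0169
```

```bash
python3 t.py; python3 k.py
```

```text
12.6333 [ 0.56556765 -0.24114201  0.13756971] toolz yaw 5.078180218762822 F [ 3.38 -0.61  5.55] T [-0.267 -0.757  0.286] q7 39.241831950451555
collar n 1840 x [0.0484 0.0495 0.0506]
collar centre in tool y,z [-0.0017  0.0001] n 77
handle 1991 [-0.02   -0.0223 -0.0174] [0.0093 0.036  0.0086] axis deg off tool y -1.5602014594950084
```

Request:
servo_tool(
  rows=[0,0,0,-2,1,0,0,0,-3,1,0,0,0,-3,1],
)

```text
time_s: 12.98
tool_pos: [0.5656, -0.2409, 0.1376]
tool_rot: [-21.3, 89.8, -19.2]
force: [4.8, -0.7, 5.9]
grip_width: 0.0167
```

```bash
python3 t.py; python3 k.py
python3 - <<'E'
from h import *
c=wrist();cv2.imwrite("pics/w9.png",c["frame"])
c=read_camera("scene");cv2.imwrite("pics/s9.png",cv2.resize(c["frame"][160:290,90:230],(640,594),interpolation=cv2.INTER_CUBIC))
E
```

```text
12.9833 [ 0.56563255 -0.24087457  0.13757312] toolz yaw 2.0939997161943475 F [ 4.8  -0.72  5.92] T [-0.22  -0.781  0.376] q7 36.47257982414891
collar n 1820 x [0.0484 0.0495 0.0506]
collar centre in tool y,z [-0.0019 -0.0001] n 76
handle 1935 [-0.0196 -0.0219 -0.0093] [-0.0014  0.0358  0.0079] axis deg off tool y -4.046779911918759
```

View pics/w9.png

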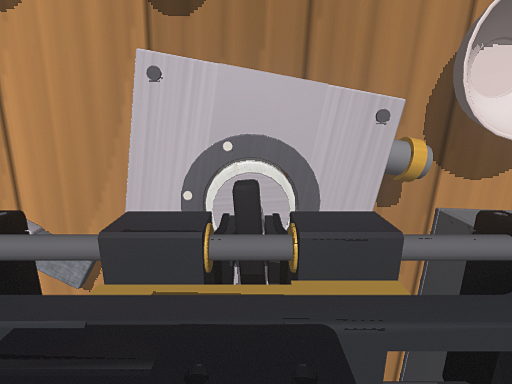

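The last 3° of turn only slipped the bar in the pads: the handle's world angle stayed at about 6.5° while torque rose to 0.38 N m. The lock is at its stop. I'll ease the twist, open and retreat upward.

Request:
servo_tool(
  rows=[0,0,0,2,1,0,0,0,3,1,0,0,0,3,0.7,0,0,0,3,0.5,0,0,0,3,0.2,0,0,0,3,0,0,0,0,3,0,0,0,0,3,0,0,0,0,3,0,0,0,0,3,0],
)

```text
time_s: 14.02
tool_pos: [0.5637, -0.2406, 0.1364]
tool_rot: [173.1, 90.0, 178.1]
force: [0.9, 0.4, -0.8]
grip_width: 0.0623
```

Request:
servo_tool(
  rows=[0,0,0,0,0,0,0,0,0,0,0,0,10,0,0,0,0,25,0,0,0,0,50,0,0,0,0,85,0,0,20,0,120,0,0,30,0,140,0,0,30,0,140,0,0,30,0,140,0,0],
)

```text
time_s: 14.85
tool_pos: [0.5947, -0.241, 0.2782]
tool_rot: [-34.7, 89.8, -29.7]
force: [-0.2, 0.9, -0.3]
grip_width: 0.0873
```

```bash
python3 t.py
python3 - <<'E'
from h import *
c=wrist();cv2.imwrite("pics/w10.png",c["frame"]);f=c["frame"].astype(int)
def rep(n,c):
    f=c["frame"].astype(int)
    for d in cut_out("tongue_key",c):
        p=cloud(c,d["pixels"])
        if abs(np.median(p,0)[1]+.24)>.08: continue
        b=d["pixels"]&(f.max(2)<70);q=cloud(c,b);q=q[q[:,2]>.12]
        print(n,d["score"],"all z max",p[:,2].max(),"handle",len(q),q.mean(0).round(4),np.percentile(q[:,2],[5,50,95]).round(4),"yaw",pca(q))
        k=p[(p[:,2]>.075)&(p[:,2]<.1)]
        print(" collar",k.mean(0).round(4),np.median(k[:,2]),((k.max(0)+k.min(0))/2).round(4))
rep("wrist",c)
c=read_camera("scene");cv2.imwrite("pics/s10.png",cv2.resize(c["frame"][130:290,90:310],(800,582),interpolation=cv2.INTER_CUBIC));rep("scene",c)
c=read_camera("top")
for d in cut_out("round_key",c): print("round",d["score"],np.median(cloud(c,d["pixels"]),0).round(3))
E
```

```text
14.85 [ 0.59469239 -0.24099148  0.27824712] toolz yaw 4.992295518099781 F [-0.2   0.88 -0.25] T [-0.091  0.077  0.045] q7 36.1659275601365
wrist 0.8 all z max 0.15732726260296626 handle 955 [ 0.5665 -0.2405  0.1544] [0.1522 0.1546 0.1559] yaw 97.57858050501109
 collar [ 0.5699 -0.2412  0.0879] 0.08791378410922474 [ 0.5656 -0.256   0.0877]
scene 0.58 all z max 0.1584035213938514 handle 134 [ 0.5714 -0.2431  0.1504] [0.1425 0.1515 0.1562] yaw 98.07763759413614
 collar [ 0.5713 -0.2428  0.0882] 0.08772198306117085 [ 0.5669 -0.2432  0.0911]
round 0.56 [0.468 0.161 0.064]
```

View pics/w10.png

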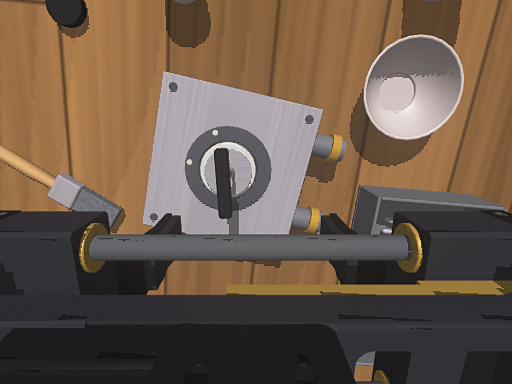

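View pics/s10.png

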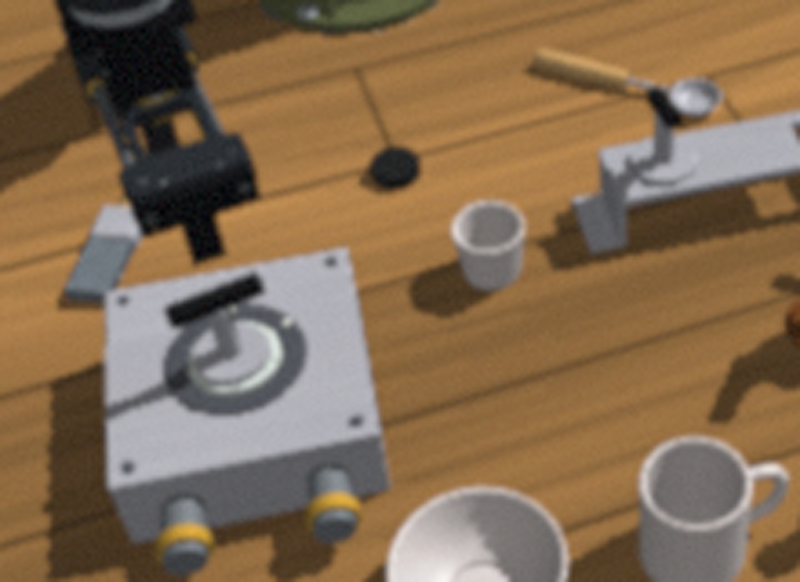

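The key stands upright in the lock: in the wrist view the bar is at (223,183), and in the scene the stem rises from the disc at (235,345). The collar top is at 0.088 m, where a seated key gives 0.087. The round key is unmoved and the gripper is clear, so I'm handing in.

```bash
python3 -c "
from cell import *
print(sign_off())"
```

```text
the job is handed in; nothing more can be done
None
```

The tongue key is standing in the lock, turned clockwise to the stop and released. I handed the job in after about 15 s of the 43 s; no verdict comes back.

- **Seating:** before turning, the collar lay on the lock face with about 5 N of contact. After release, both the wrist and scene cameras put the collar top at 0.088 m, against 0.087 expected. The key is within about 2 mm of the lock's centre and looks upright in both views.
- **Turning:** the key turned about 64° from the slot's starting angle. Less the 14° of play, and with a starting angle of about 10–13° judged from the ring marks, that puts the lock at its 60° stop. At the end the torque rose to 0.38 N m and the bar only slipped in the pads. I had no direct reading of the lock angle.
- **Other checks:** the round key is within 2 mm of where it started, and the gripper is open and well clear.
- **Disagreements:**
  - The cameras differed by 2–3 mm on the slot and handle centres. I used values between them, and the key went in without catching.
  - The grip width read about 17 mm on the 14 mm bar. It caused no trouble.

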